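# Square a model-house wall panel into the gluing jig

## Robot

A 6-joint arm with a two-finger parallel gripper is mounted at the origin on the work surface. World frame = base frame: x ahead of the robot, y to its left, z up, the work surface at z = 0. Lengths are in m, angles in degrees, forces in N, time in s.
With the tool pointing down it reaches from about 0.4 to 0.825 m from the base axis. Payload 7 kg.
Tool frame: the origin (TCP) lies on the centre line of the jaws, within the pads' length; the fingertips stand 19 mm ahead of it and the grasp point (between the pads) is the TCP (r.tip_extent is the distance from the TCP to the fingertips, in m); z points along the fingers, y is the line along which they close (so a half turn about z gives the same grasp; the last joint's range is limited). The gripper opens to 88 mm and grips with 3 to 60 N. Pads are 19 mm wide; open, the fingers measure 130 mm over their backs; the gripper's body (78 mm by 193 mm) begins 47 mm behind the grasp point.
Start: joints at [82.569, 20.546, 0.682, 0, -70.136, -16.507], TCP at [0.274, 0.617, 0.246] pointing down, gripper open.
Joint ranges: [-176.03, 176.03], [-82.01, 121.73], [-58.28, 71.71], [-173.87, 95.51], [-174.79, -0.11], [-173.66, 173.66]. Speed limits (degrees/s): [136.94, 136.94, 172.46, 180, 180, 180].

## Interface

Orientations are given as [roll, pitch, yaw] about the fixed x, y, z axes, in that order (R = Rz(yaw) Ry(pitch) Rx(roll)).
In Python, from plant import r gives the robot as it stands. The module is installed in compiled form; this text tells all that it offers.
- The arm moves only by the tool jog_arm, never from a script. Its argument "deltas" is a list that holds one entry, the list of rows, each a list of 5 numbers: the opening, from -1 (shut) to 1 (fully open), then the shift along the world's x, y, z in cm, then the turn about the world's z in rad. In form: [[[claw, dx, dy, dz, turn], ...]]. A call has 1 to 8 rows; each row shifts and turns the commanded pose from where the row before left it; what a row does not reach is not made up. A row lasts 1/8 s, in which the tool goes at most 62.5 mm and 10.7 degrees, less where a joint would pass 70% of its speed; a pose out of reach is approached as far as the arm can. A call with a gripper value outside its range is refused whole. The fingers move at their own pace and stop on an object; "force" is the grip in N (left out, the last holds). Time passes only in rows, so rows that do not move let the fingers close. It gives the time, the measured TCP pose, the force, the opening and the grip force at its end, in the units of the state.
- r.get_state(): the state, without advancing time (a new reading comes with each control period).
- r.capture(name): name is "scene" or "top"; returns the picture (420x560x3 uint8, blue, green, red); there is no depth.
- r.camera_info(name): a dict with "fx", "fy", "cx", "cy" (pixels), "view" (4x4, takes a point from world to camera coordinates). Camera axes: x right, y up, looking along -z (the intrinsics and any distortion apply to the point x, -y, -z); pixel columns grow to the right and rows downward; lengths in m; the calibration is good to about 2 mm. A picture is of the moment at which its call begins. camera_info takes no time and is no camera call.
- r.close_job(): hands the job in; it is judged then, once.
The state is a dict: "time_s": time; "joints": joint angles; "qd": joint speeds; "joint_torque": joint torques, N m; "tcp_pos": TCP position; "eef_rot": TCP orientation; "contact_force": force on the tool from outside, world axes, zero at the start; "moment": the same for the moment, N m; "gripper_width": finger opening in m; "gripper_force": force on a finger pad.
Only numpy, scipy, OpenCV 4.12 (cv2) and the standard library are available. Lean on these libraries where they do the work, as an engineer would, in place of code of your own. Each camera call takes 0.05 s, during which the arm holds its last target. There are 200 camera calls.

## Task

Take the yellow-handled push stick from its wooden stand and use only its tip to slide the brown model wall panel up against the blue blade of the gluing jig's long fence, then along it up against the short stop's blue blade, pressing it gently home against each (about 4 newtons; 8 dents it), so that it ends square in the corner, touching both. Then put the stick back upright and fully down in its stand and let go. Never touch the panel with the gripper, and leave the other things where they are.

Things in the scene. Friction and masses are not known exactly. Their poses are not given: they have to be found in the camera images.
- stick: push stick, standing in the stand's hole. Origin at the centre of the lower end of its nose, z up along the stick. From the bottom: round steel nose 16 dia, z 0 to 24; black round guard 32 dia, z 24 to 29; yellow square handle 22 x 22, sides along its x and y, z 29 to 80. 70 g. While held its pose is not given
- stand: fixed wooden block 70 x 70 x 30 high with a vertical 20 dia through hole in its middle (the nose has 2 of side play); origin under the centre of the block, on the table. In place, the stick's guard rests on the top of the block, so the stick's origin is 6 above the table. Somewhere to the left or right of the jig
- jig: fixed plywood gluing board 240 (its x) x 260 (its y) x 12 thick, lying on the table, yaw up to 0.3 rad; origin at the centre of its underside, top at z 12. The fence is on its +x side, the stop on its +y side
- fence: long fence along the jig's y: fixed aluminium rail and, in front of it, a blue blade 260 long, 8 thick, 14 high over the board, which the panel must touch. The blade is clamped rigid, parallel to the rail, set out by 0 to 20 (varies, not measured: find by feel). Origin fixed to the jig at x 106, y 0, z 12; the blade's face looks to the jig's -x and lies 0 to 20 to the -x of this origin
- stop: short stop along the jig's x, square to the fence and built like it: rail and blue blade 130 long, 8 thick, 14 high, clamped rigid 0 to 20 out (varies, not measured). Origin fixed to the jig at x 18, y 116, z 12; the blade's face looks to the jig's -y and lies 0 to 20 to the -y of this origin
- panel: rigid brown model-house wall panel, 80 (its x) x 110 (its y) x 8 thick, with dark plank lines, a white window and a red door (the decoration stands less than 1 proud), lying loose and flat on the jig 5 to 80 clear of both blades, turned up to 0.3 rad from the jig. Origin at the centre of its underside. 60 to 120 g, sliding friction on the board around 0.3 to 1.2 N
- jar: dark brown paint jar with a black lid, 44 dia, 50 high, origin under its centre
- bottle: small blue paint bottle with a white cap, 26 dia, 58 high, origin under its centre
- bottle_red: small red paint bottle with a white cap, 26 dia, 58 high, origin under its centre
- palette: white round paint palette, 160 dia, 8 thick, lying on the table, origin under its centre
- brush: paint brush 170 long lying on the table
- tape: roll of yellow tape lying flat, 84 dia, 20 high, origin under its centre

How it is judged (in metres and radians):
On the way, in this order (a step that is already met when the one before it is completed fails the run):
1. the push stick is lifted out of its stand (z of stick in the frame of stand above 0.032 m), for 0.1 s.
2. with the stick touching it, the panel presses on the long fence with more than 1 N (contact force between panel and fence above 1 N and contact force between stick and panel above 0.5 N), for 0.2 s.
3. with the stick touching it, the panel presses on the short stop with more than 1 N while still within 3 mm of touching the long fence (contact force between panel and stop above 1 N and contact force between stick and panel above 0.5 N and x of fence_blade_c0 in the frame of panel below 0.047 m), for 0.2 s.
At the end, for the whole second after the job is handed in: panel flat and at rest on the jig, touching the blades of fence and stop within 2 mm, within 0.02 rad of square; stick released and at rest in its stand, within 4 mm of the hole axis, guard within 3 mm of the block, upright within 0.12 rad (x of fence_blade_c0 in the frame of panel between 0.042 and 0.046 m and y of stop_blade_c0 in the frame of panel between 0.057 and 0.061 m and angle between the x axis of panel and the x axis of jig, either way round below 0.02 rad and z of panel in the frame of jig below 0.014 m and linear speed of panel below 0.01 m/s and horizontal distance between stick and stand below 0.004 m and z of stick in the frame of stand below 0.009 m and angle between stick's own z axis and vertical below 0.12 rad and linear speed of stick below 0.02 m/s).
It fails at once if the stick presses on the panel with more than 8 N (contact force between stick and panel above 8 N).
It fails at once if the gripper or arm touches the panel (contact force between any of the fingers, the arm and panel above 0.3 N).
It fails at once if the panel is tipped or lifted off the jig (angle between panel's own z axis and vertical above 0.1 rad or z of panel in the frame of jig above 0.02 m).
It fails at once if one of the other things is moved by more than 20 mm (distance of any of jar, bottle, bottle_red, palette, brush, tape from where it was at the start of the episode above 0.02 m).
It also fails if it takes over 72 s, if anything falls off the work surface, if the arm or the gripper's body presses on something with over 40 N, if the wrist force passes 120 N, or if a joint passes its speed limit or range.

## Working session

There is one attempt and no reset: what is moved stays moved. The work goes in short steps, Python scripts to look and compute and a tool call to move; the robot and the scene stay as the last step left them, time stands still between calls to the robot, and variables do not carry over. Pictures are saved under pics/ and viewed, at most 10 in all, crops included, and the job is handed in when it is done.

Besides the shell and the picture viewer there is one more tool, called by a JSON object that holds its "name" and its "arguments". jog_arm: Moves the arm, as the interface text tells. Its arguments: {"type":"object","properties":{"deltas":{"type":"array"},"force":{"type":"number"}},"required":["deltas"]}

```bash
mkdir -p pics; cat > h.py <<'E'
import numpy as np, cv2
from plant import r
def ray(name,u,v):
    c=r.camera_info(name); V=np.array(c["view"])
    d=np.array([(u-c["cx"])/c["fx"],-(v-c["cy"])/c["fy"],-1.0])
    R=V[:3,:3]; return -R.T@V[:3,3], R.T@d
def onz(name,u,v,z):
    o,d=ray(name,u,v); return o+d*(z-o[2])/d[2]
def px(name,p):
    c=r.camera_info(name); V=np.array(c["view"]); q=V[:3,:3]@np.array(p)+V[:3,3]
    return c["cx"]+c["fx"]*q[0]/-q[2], c["cy"]-c["fy"]*q[1]/-q[2]
E
python3 - <<'E'
from h import *
for n in("top","scene"):
    cv2.imwrite(f"pics/{n}0.png",r.capture(n)); c=r.camera_info(n); print({k:(np.round(v,4).tolist()) for k,v in c.items()})
s=r.get_state(); print(s)
E
```

```text
{'fx': 471.3126, 'fy': 471.3126, 'cx': 279.8678, 'cy': 214.8834, 'view': [[-0.0883, -0.9961, -0.0025, 0.0608], [0.9715, -0.0867, 0.2206, -0.6129], [-0.22, 0.017, 0.9754, -1.1077], [0.0, 0.0, 0.0, 1.0]]}
{'fx': 427.9833, 'fy': 427.9833, 'cx': 281.0478, 'cy': 208.2114, 'view': [[-0.8849, 0.4657, -0.004, 0.5376], [-0.2499, -0.4675, 0.8479, 0.1193], [0.393, 0.7514, 0.5301, -1.2287], [0.0, 0.0, 0.0, 1.0]]}
{'time_s': 0.1, 'joints': array([ 8.25690329e+01,  2.05866883e+01,  6.41944641e-01, -1.72909888e-02,
       -7.01355482e+01, -1.65067094e+01]), 'qd': array([-0.04380811, -0.12418498, -0.00368208,  0.13032296,  0.06184345,
       -0.01507671]), 'joint_torque': array([-1.60397856e-03, -5.84162235e+01,  2.93747860e+01,  7.01541960e+00,
        1.01500683e-02, -4.83405665e-05]), 'tcp_pos': array([0.27374083, 0.61658353, 0.24474721]), 'eef_rot': array([ 1.79918398e+02, -7.22931616e-03, -2.39435581e+01]), 'contact_force': array([ 0.50548502,  0.23444709, -0.12719301]), 'moment': array([-0.00724252,  0.00679592,  0.01029176]), 'gripper_force': 0.0, 'gripper_width': 0.08780596025364222}
```

View pics/top0.png

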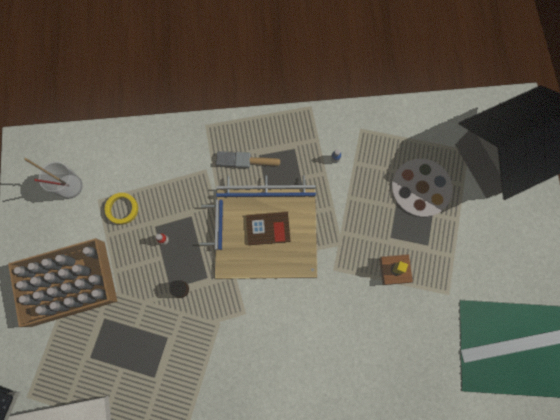

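View pics/scene0.png

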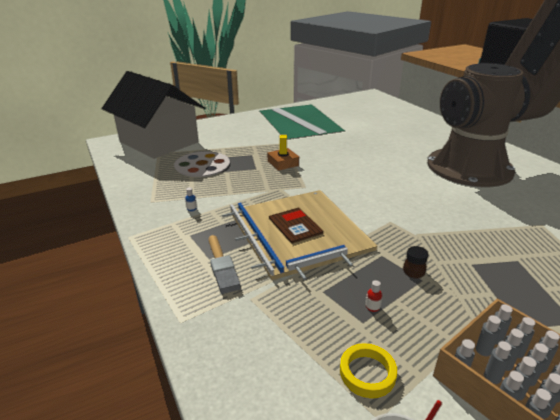

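The top view shows the jig at about (267,235), with the fence along its upper edge (+x) and the stop on its left (+y). The panel is at (268,229), and the stand with the yellow handle is at (397,270), on the right. The scene view agrees.

```bash
python3 - <<'E'
from h import *
im=r.capture("top"); hsv=cv2.cvtColor(im,cv2.COLOR_BGR2HSV)
a=cv2.resize(im[175:290,195:330],None,fx=4,fy=4,interpolation=cv2.INTER_CUBIC)
b=cv2.resize(im[245:290,375:420],None,fx=5,fy=5,interpolation=cv2.INTER_CUBIC)
o=np.zeros((460,780,3),np.uint8);o[:,:540]=a;o[:225,545:770]=b
sc=cv2.imread("pics/scene0.png");c=cv2.resize(sc[130:175,262:304],None,fx=5,fy=5,interpolation=cv2.INTER_CUBIC);o[230:455,545:755]=c
cv2.imwrite("pics/crop1.png",cv2.convertScaleAbs(o,alpha=1.6))
def rect(m,z,name):
    m=cv2.morphologyEx(m.astype(np.uint8),cv2.MORPH_CLOSE,np.ones((5,5)))
    cs=cv2.findContours(m,cv2.RETR_EXTERNAL,cv2.CHAIN_APPROX_NONE)[0]; cn=max(cs,key=cv2.contourArea)
    P=np.array([onz("top",*p[0],z)[:2] for p in cn],np.float32)*1000
    q=cv2.minAreaRect(P); print(name,q,np.round(cv2.boxPoints(q),1).tolist())
H,S,V=[hsv[...,i].astype(int) for i in range(3)]
roi=np.zeros(V.shape,bool); roi[203:285,223:315]=1
print("wood",hsv[260,260],"panel",hsv[240,252],"blade",hsv[195,250],hsv[230,220],"stand",hsv[280,395],"yel",hsv[267,403])
rect(roi&((V<75)|(H<8)|(H>170)),.020,"panel")
roi[:]=0;roi[180:290,205:330]=1
rect(roi&(H>105)&(H<130)&(S>120),.026,"blue")
rect(roi&(H>8)&(H<25)&(S>60)&(V>90),.012,"wood")
roi[:]=0;roi[245:295,370:425]=1
rect(roi&(H>20)&(H<35)&(S>150)&(V>90),.086,"handle")
rect(roi&(H<19)&(S>90),.03,"stand")
E
```

```text
wood [ 21  87 144] panel [13 86 68] blade [110 107  93] [108 131 109] stand [ 13 123 116] yel [ 25 183 177]
panel ((594.0311889648438, 40.30472946166992), (105.19456481933594, 73.91592407226562), 89.09053802490234) [[556.2000122070312, -11.699999809265137], [630.0999755859375, -12.899999618530273], [631.7999877929688, 92.30000305175781], [557.9000244140625, 93.5]]
blue ((615.809326171875, 161.2708282470703), (2.980067729949951, 121.070068359375), 85.18402099609375) [[555.4000244140625, 164.89999389648438], [676.0, 154.6999969482422], [676.2999877929688, 157.6999969482422], [555.5999755859375, 167.8000030517578]]
wood ((574.0057373046875, 46.78411865234375), (260.49346923828125, 212.97108459472656), 84.89371490478516) [[456.3999938964844, -73.5], [668.5, -92.4000015258789], [691.7000122070312, 167.0], [479.5, 186.0]]
handle ((459.67523193359375, -274.55963134765625), (21.660436630249023, 22.264652252197266), 62.679443359375) [[444.79998779296875, -279.1000061035156], [464.6000061035156, -289.29998779296875], [474.5, -270.0], [454.79998779296875, -259.79998779296875]]
stand ((459.5437927246094, -273.2585754394531), (70.5770263671875, 68.67137908935547), 89.32059478759766) [[424.79998779296875, -308.1000061035156], [493.5, -309.0], [494.29998779296875, -238.39999389648438], [425.6000061035156, -237.60000610351562]]
```

View pics/crop1.png

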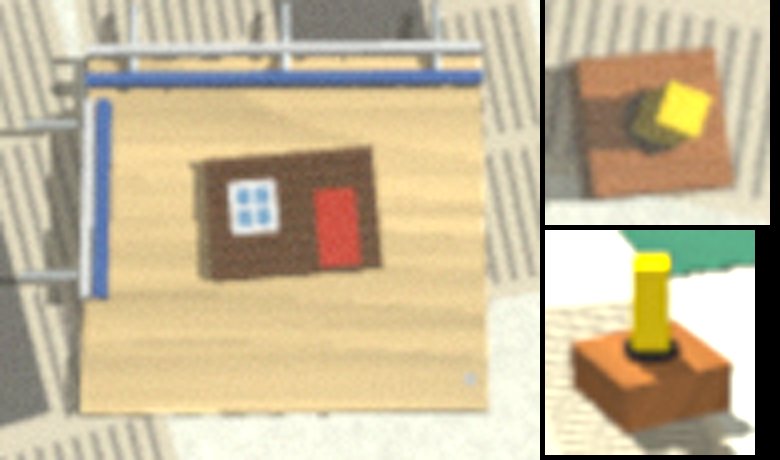

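The crop shows the panel clear of both blades. The stick is upright in its stand at about (0.460, -0.274), with its handle turned about -27°. I'll move over there.

{"name": "jog_arm", "arguments": {"deltas": [[[1, 3.45, -5.2, 0, 0], [1, 3.45, -5.2, 0, 0], [1, 3.45, -5.2, 0, 0], [1, 3.45, -5.2, 0, 0], [1, 3.45, -5.2, 0, 0], [1, 3.45, -5.2, 0, 0], [1, 3.45, -5.2, 0, 0], [1, 3.45, -5.2, 0, 0]]]}}

```text
time_s: 1.15
tcp_pos: [0.5506, 0.1991, 0.2456]
eef_rot: [-180.0, -0.0, -23.9]
contact_force: [-0.0, 0.6, -0.7]
gripper_width: 0.0878
gripper_force: 0.0
```

{"name": "jog_arm", "arguments": {"deltas": [[[1, -1.13, -5.9, 0, 0], [1, -1.13, -5.9, 0, 0], [1, -1.13, -5.9, 0, 0], [1, -1.13, -5.9, 0, 0], [1, -1.13, -5.9, 0, -0.058], [1, -1.13, -5.9, 0, 0], [1, -1.13, -5.9, 0, 0], [1, -1.13, -5.9, 0, 0]]]}}

```text
time_s: 2.15
tcp_pos: [0.4588, -0.2729, 0.2457]
eef_rot: [-180.0, -0.0, -27.2]
contact_force: [1.5, -0.2, 0.0]
gripper_width: 0.0874
gripper_force: 0.0
```

```bash
python3 - <<'E'
from h import *
s=r.get_state(); print(s["time_s"],s["tcp_pos"],s["eef_rot"],s["contact_force"])
sc=cv2.imread("pics/scene0.png");h=cv2.cvtColor(sc,cv2.COLOR_BGR2HSV)
m=cv2.inRange(h,(20,150,90),(35,255,255));m[:125]=0;m[180:]=0;m[:,:262]=0;m[:,305:]=0
ys,xs=np.nonzero(m);print(xs.min(),xs.max(),ys.min(),ys.max())
for z in (.040,.06,.086): print(z,px("scene",(.4597,-.2743,z)))
for y in range(ys.min(),ys.max()+1,3): print(y,xs[ys==y].mean())
# top: blue blade edges
im=cv2.imread("pics/top0.png")
for u in (235,270,300): 
    c=im[186:204,u].astype(int); print(u,(c[:,0]-c[:,2]).tolist())
for v in (210,225,240):
    c=im[v,212:230].astype(int); print(v,(c[:,0]-c[:,2]).tolist())
E
```

```text
2.15 [ 0.45879135 -0.27287312  0.24570311] [-1.79990842e+02 -2.22430908e-02 -2.72490408e+01] [ 1.52398756 -0.24225633  0.02679387]
279 286 135 153
0.04 (np.float64(282.05272052656795), np.float64(150.3850905801556))
0.06 (np.float64(282.03346993821935), np.float64(143.94553415831027))
0.086 (np.float64(282.0079392504171), np.float64(135.4052079296129))
135 283.0
138 283.0
141 282.5
144 282.5
147 282.5
150 282.5
153 283.0
235 [-6, -2, -3, -18, -39, -45, -17, 30, 52, 44, 13, -31, -45, -46, -46, -46, -48, -48]
270 [0, -3, -4, -24, -45, -49, -10, 36, 50, 34, -1, -38, -51, -51, -52, -51, -50, -50]
300 [0, -4, -9, -24, -33, -30, 10, 51, 52, 30, -8, -40, -49, -52, -54, -48, -50, -49]
210 [-11, -11, -13, -10, -1, -1, 2, 33, 53, 51, 12, -31, -50, -49, -52, -52, -53, -51]
225 [-10, -12, -11, -8, -1, 1, 11, 37, 56, 44, -8, -43, -49, -52, -52, -52, -55, -54]
240 [-11, -13, -11, -3, -2, 0, 28, 51, 56, 40, -21, -46, -48, -51, -48, -50, -50, -48]
```

{"name": "jog_arm", "arguments": {"deltas": [[[1, 0.02, -0.1, -4, 0], [1, 0, 0, -4, 0], [1, 0, 0, -4, 0], [1, 0, 0, -3, 0], [1, 0, 0, -2, 0], [1, 0, 0, -1.2, 0], [1, 0, 0, 0, 0]]]}}

```text
time_s: 3.02
tcp_pos: [0.4593, -0.272, 0.063]
eef_rot: [180.0, 0.1, -27.3]
contact_force: [-0.3, -0.6, -0.4]
gripper_width: 0.0875
gripper_force: 0.0
```

{"name": "jog_arm", "arguments": {"deltas": [[[-1, 0, 0, 0, 0], [-1, 0, 0, 0, 0], [-1, 0, 0, 0, 0], [-1, 0, 0, 0, 0], [-1, 0, 0, 0, 0], [-1, 0, 0, 0, 0], [-1, 0, 0, 0, 0], [-1, 0, 0, 0, 0]]], "force": 40}}

```text
time_s: 4.03
tcp_pos: [0.4596, -0.2721, 0.0635]
eef_rot: [180.0, 0.0, -27.3]
contact_force: [0.4, -0.5, 0.1]
gripper_width: 0.0217
gripper_force: 40.0
```

{"name": "jog_arm", "arguments": {"deltas": [[[-1, 0, 0, 0.5, 0], [-1, 0, 0, 1.5, 0], [-1, 0, 0, 3, 0], [-1, 0, 0, 4, 0], [-1, 0, 0, 2.5, 0], [-1, 0, 0, 0, 0], [-1, 0, 0, 0, 0]]], "force": 60}}

```text
time_s: 4.9
tcp_pos: [0.4593, -0.2719, 0.1787]
eef_rot: [-180.0, -0.0, -27.3]
contact_force: [0.0, -0.3, -1.0]
gripper_width: 0.0218
gripper_force: 60.0
```

{"name": "jog_arm", "arguments": {"deltas": [[[-1, 1.0, 4.0, 0, 0], [-1, 1.0, 4.5, 0, 0], [-1, 1.0, 4.5, 0, 0], [-1, 1.0, 4.5, 0, 0], [-1, 1.0, 4.5, 0, 0], [-1, 1.0, 4.5, 0, 0], [-1, 1.0, 4.0, 0, 0], [-1, 0, 0, 0, 0]]]}}

```text
time_s: 5.9
tcp_pos: [0.5298, 0.0351, 0.1775]
eef_rot: [179.9, 0.1, -27.1]
contact_force: [0.2, -0.2, -1.0]
gripper_width: 0.0216
gripper_force: 60.0
```

```bash
python3 - <<'E'
from h import *
im=r.capture("scene"); im2=r.capture("top"); s=r.get_state(); print(s)
u,v=map(int,px("scene",s["tcp_pos"])); print(u,v,px("top",s["tcp_pos"]))
a=cv2.resize(im[v-60:v+90,u-75:u+75],(390,390),interpolation=cv2.INTER_CUBIC)
u,v=map(int,px("top",s["tcp_pos"]))
b=cv2.resize(im2[v-75:v+75,u-75:u+75],(390,390),interpolation=cv2.INTER_CUBIC)
cv2.imwrite("pics/c2.png",np.hstack([a,b]))
E
```

```text
{'time_s': 6.0, 'joints': array([ 2.47827750e+01,  1.02713279e+01, -2.29751300e+01, -1.54491969e-02,
       -5.68880561e+01,  3.80236589e+01]), 'qd': array([-1.40448874, -0.57237818, -0.27540101,  0.0307288 , -0.04327609,
        0.03629185]), 'joint_torque': array([  0.84883612, -40.91117263,  26.82910681,   6.3501133 ,
         0.134821  ,  -0.05517914]), 'tcp_pos': array([0.52897596, 0.03306165, 0.17751097]), 'eef_rot': array([ 1.79901994e+02,  9.30376117e-02, -2.72021004e+01]), 'contact_force': array([-1.16438629,  0.60489916, -0.3650344 ]), 'moment': array([-0.10118455,  0.167374  , -0.02876565]), 'gripper_force': 59.999767541885376, 'gripper_width': 0.022074999944481942}
320 150 (np.float64(271.2130679531487), np.float64(243.00431177439293))
```

View pics/c2.png

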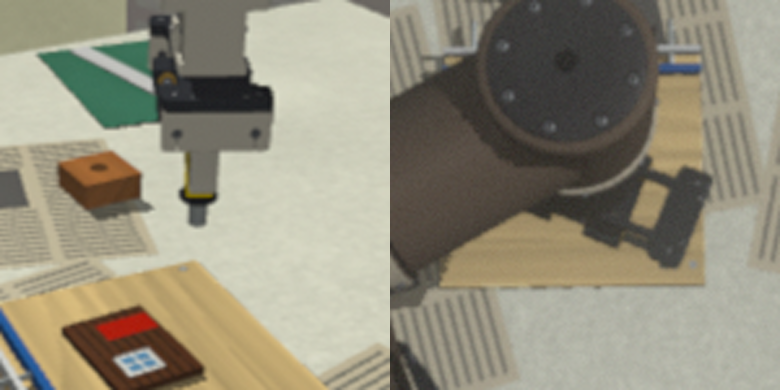

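The left crop shows the stick held upright by its handle and the stand's hole free. The top view is blocked by the arm. Next I go down behind the panel's -x side.

{"name": "jog_arm", "arguments": {"deltas": [[[-1, 0.4, 0.7, -2, 0], [-1, 0, 0, -3, 0], [-1, 0, 0, -3, 0], [-1, 0, 0, -1.5, 0], [-1, 0, 0, -1.0, 0], [-1, 0, 0, 0, 0], [-1, 0, 0, 0, 0]]]}}

```text
time_s: 6.88
tcp_pos: [0.5343, 0.0401, 0.0744]
eef_rot: [-179.9, -0.1, -27.3]
contact_force: [0.4, -0.2, -1.6]
gripper_width: 0.022
gripper_force: 60.0
```

```bash
cat >> h.py <<'E'
def meas(n=8):
    F=[];P=[];M=[]
    for i in range(n):
        im=r.capture("scene"); s=r.get_state(); F.append(s["contact_force"]);P.append(s["tcp_pos"]);M.append(s["moment"])
    F=np.array(F); ex=np.array([.996,-.089,0]);ey=np.array([.089,.996,0])
    P=np.mean(P,0); d=P-[.5875,.0456,0]
    print("t",round(s["time_s"],2),"F",F.mean(0).round(2),"sd",F.std(0).round(2),"M",np.mean(M,0).round(3),"P",(P*1000).round(1),"jig",(1000*(d@ex)).round(1),(1000*(d@ey)).round(1),"Fjig",round(F.mean(0)@ex,2),round(F.mean(0)@ey,2))
    return im
def panel(im,tag=""):
    # mean side lines of panel in the scene image -> rect on z=.020
    h=cv2.cvtColor(im,cv2.COLOR_BGR2HSV); 
E
python3 - <<'E'
from h import *
im=meas(10)
cv2.imwrite("pics/s3.png",im)
h=cv2.cvtColor(im,cv2.COLOR_BGR2HSV)
for (u,v) in [(285,215),(310,230),(295,214),(298,228),(330,230),(260,240),(282,222)]: print(u,v,h[v,u])
cv2.imwrite("pics/s3c.png",cv2.resize(im[150:290,220:390],None,fx=4,fy=4,interpolation=cv2.INTER_CUBIC))
E
```

```text
t 7.38 F [ 0.01 -0.08 -0.82] sd [0.52 0.19 0.42] M [0.001 0.015 0.013] P [533.9  40.   74. ] jig -52.8 -10.3 Fjig 0.02 -0.08
285 215 [  3 232 181]
310 230 [ 12 164  87]
295 214 [  3 237 182]
298 228 [ 98  22 187]
330 230 [ 21 100  99]
260 240 [109 116  79]
282 222 [ 12 151  91]
```

View pics/s3c.png

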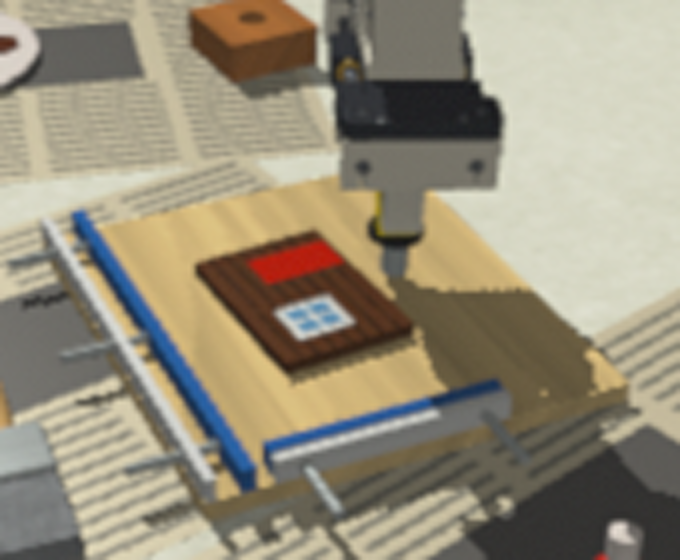

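The crop shows the nose just behind the middle of the panel's -x side. The panel's corners are at about crop (197,267), (315,232), (412,325) and (290,365). The blades' inner edges are clear too.

```bash
cat >> h.py <<'E'
def tojig(p): d=np.array(p)[:2]*1000-[587.5,45.6]; return np.array([d@[.996,-.089],d@[.089,.996]]).round(1)
E
python3 - <<'E'
from h import *
f=lambda x,y,z: tojig(onz("scene",220+x/4,150+y/4,z))
print("fence",[f(*p,.026) for p in((103,240),(170,338),(240,440))])
print("stop",[f(*p,.026) for p in((290,438),(390,410),(490,383))])
print("panel",[f(*p,.020) for p in((197,267),(315,232),(412,325),(290,365))])
print("nose bottom",f(395,275,.0168), "tcp",tojig(r.get_state()["tcp_pos"]))
print("stand hole",onz("scene",220+253/4,150+17/4,.03))
E
```

```text
fence [array([ 94.2, -86.4]), array([92.7, 19.6]), array([ 91.3, 112.7])]
stop [array([ 68.3, 120.7]), array([ 13.5, 119.9]), array([-43.2, 119.9])]
panel [array([ 51.4, -47.3]), array([-26. , -55.3]), array([-34.6,  51.3]), array([40.7, 58.8])]
nose bottom [-50.7  -0.3] tcp [-53.1 -10.4]
stand hole [ 0.45887666 -0.2685298   0.03      ]
```

{"name": "jog_arm", "arguments": {"deltas": [[[-1, 0, 0, -0.2, 0], [-1, 0.3, -0.03, 0, 0], [-1, 0.3, -0.03, 0, 0], [-1, 0, 0, 0, 0]]]}}

```text
time_s: 7.88
tcp_pos: [0.54, 0.0393, 0.0715]
eef_rot: [-180.0, -0.0, -27.3]
contact_force: [0.1, 0.5, -1.4]
gripper_width: 0.0218
gripper_force: 60.0
```

{"name": "jog_arm", "arguments": {"deltas": [[[-1, 0.04, 0.5, 0, 0], [-1, 0.3, -0.03, 0, 0], [-1, 0.3, -0.03, 0, 0], [-1, 0.3, -0.03, 0, 0], [-1, 0.3, -0.03, 0, 0], [-1, 0.3, -0.03, 0, 0], [-1, 0.3, -0.03, 0, 0], [-1, 0, 0, 0, 0]]]}}

```text
time_s: 8.88
tcp_pos: [0.5585, 0.0425, 0.0716]
eef_rot: [-180.0, -0.0, -27.3]
contact_force: [0.3, 0.7, -0.4]
gripper_width: 0.022
gripper_force: 60.0
```

{"name": "jog_arm", "arguments": {"deltas": [[[-1, 0.3, -0.03, 0, 0], [-1, 0.3, -0.03, 0, 0], [-1, 0.3, -0.03, 0, 0], [-1, 0.3, -0.03, 0, 0], [-1, 0.3, -0.03, 0, 0], [-1, 0.3, -0.03, 0, 0], [-1, 0, 0, 0, 0]]]}}

```text
time_s: 9.75
tcp_pos: [0.5765, 0.0407, 0.0716]
eef_rot: [-180.0, -0.0, -27.3]
contact_force: [-0.5, -0.4, -0.6]
gripper_width: 0.0217
gripper_force: 60.0
```

```bash
python3 - <<'E'
from h import *
im=meas(6)
cv2.imwrite("pics/s4c.png",cv2.resize(im[150:290,220:390],None,fx=4,fy=4,interpolation=cv2.INTER_CUBIC))
E
```

```text
t 10.05 F [ 0.02  0.02 -0.56] sd [0.44 0.38 0.2 ] M [-0.008  0.023 -0.015] P [576.2  40.7  71.6] jig -10.8 -5.8 Fjig 0.02 0.02
```

View pics/s4c.png

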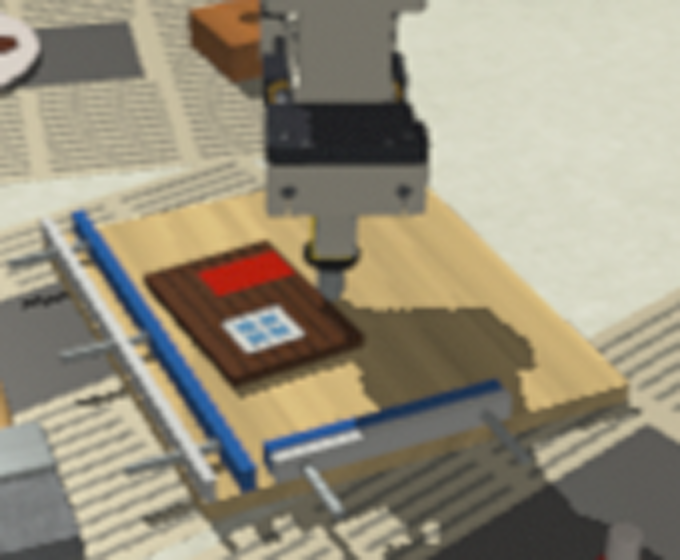

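The panel has slid well and now has a gap of about 10–15 mm to the fence. Its near corner is at crop (148,278).

{"name": "jog_arm", "arguments": {"deltas": [[[-1, 0.2, -0.018, 0, 0], [-1, 0.2, -0.018, 0, 0], [-1, 0.2, -0.018, 0, 0], [-1, 0.2, -0.018, 0, 0], [-1, 0.1, -0.01, 0, 0], [-1, 0.1, -0.01, 0, 0], [-1, 0, 0, 0, 0]]]}}

```text
time_s: 10.92
tcp_pos: [0.5862, 0.0398, 0.0716]
eef_rot: [-180.0, -0.0, -27.3]
contact_force: [-0.6, -1.2, 0.0]
gripper_width: 0.022
gripper_force: 60.0
```

```bash
cat >> h.py <<'E'
def panel(im):
    h=cv2.cvtColor(im,cv2.COLOR_BGR2HSV); m=cv2.inRange(h,(0,140,40),(17,255,255))|cv2.inRange(h,(170,140,40),(180,255,255))
    m[:195]=0;m[262:]=0;m[:,:240]=0;m[:,350:]=0
    m=cv2.morphologyEx(m,cv2.MORPH_OPEN,np.ones((2,2)))
    cn=max(cv2.findContours(m,cv2.RETR_EXTERNAL,cv2.CHAIN_APPROX_NONE)[0],key=cv2.contourArea)
    P=np.array([tojig(onz("scene",*p[0],.020)) for p in cn],np.float32)
    print("panel(jig)",[np.round(x,1) for x in cv2.minAreaRect(P)])
E
python3 -c "
from h import *
panel(cv2.imread('pics/s3.png'));panel(meas(6))"
```

```text
panel(jig) [array([8.4, 6.1]), array([ 79.6, 110.3]), np.float64(5.0)]
t 11.22 F [-0.56 -0.32 -0.58] sd [0.75 0.55 0.83] M [-0.089  0.118 -0.008] P [586.2  39.8  71.6] jig -0.8 -5.9 Fjig -0.53 -0.37
panel(jig) [array([47.6,  5.8]), array([ 76.7, 112.2]), np.float64(2.4)]
```

{"name": "jog_arm", "arguments": {"deltas": [[[-1, 0.1, -0.009, 0, 0], [-1, 0.1, -0.009, 0, 0], [-1, 0.1, -0.009, 0, 0], [-1, 0, 0, 0, 0]]]}}

```text
time_s: 11.72
tcp_pos: [0.5882, 0.0394, 0.0713]
eef_rot: [179.9, 0.1, -27.3]
contact_force: [-5.1, 2.0, 1.4]
gripper_width: 0.0219
gripper_force: 60.0
```

```bash
python3 -c "
from h import *
panel(meas(6))"
```

```text
t 12.03 F [-5.04  1.66  2.2 ] sd [0.47 0.39 0.31] M [5.910e-01 2.055e+00 1.000e-03] P [588.2  39.4  71.3] jig 1.2 -6.1 Fjig -5.17 1.21
panel(jig) [array([48.8,  5.6]), array([ 75.6, 112.6]), np.float64(1.7)]
```

{"name": "jog_arm", "arguments": {"deltas": [[[-1, -0.2, 0.02, 0, 0], [-1, -0.6, 0.05, 0, 0], [-1, -0.7, 0.06, 0, 0], [-1, 0, 0, 2, 0], [-1, 0, 0, 2, 0], [-1, 1.5, -2, 0, 0], [-1, 1.5, -2.5, 0, 0], [-1, 1.5, -2.5, 0, 0]]]}}

```text
time_s: 13.02
tcp_pos: [0.6194, -0.0297, 0.1119]
eef_rot: [-180.0, -0.0, -27.2]
contact_force: [0.0, 0.7, -0.9]
gripper_width: 0.0219
gripper_force: 60.0
```

{"name": "jog_arm", "arguments": {"deltas": [[[-1, 1.0, -1.1, 0, 0], [-1, 0, 0, 0, 0], [-1, 0, 0, -2, 0], [-1, 0, 0, -1.5, 0], [-1, 0, 0, -0.5, 0], [-1, 0, 0, 0, 0], [-1, 0, 0, 0, 0]]]}}

```text
time_s: 13.9
tcp_pos: [0.6295, -0.04, 0.0722]
eef_rot: [-180.0, -0.0, -27.2]
contact_force: [-0.3, -0.2, -0.1]
gripper_width: 0.0218
gripper_force: 60.0
```

```bash
python3 -c "
from h import *
im=meas(6);panel(im)
cv2.imwrite('pics/s5c.png',cv2.resize(im[150:290,220:390],None,fx=4,fy=4,interpolation=cv2.INTER_CUBIC))"
```

```text
t 14.2 F [-0.23 -0.28 -0.64] sd [0.58 0.43 0.56] M [-0.001 -0.012 -0.004] P [629.4 -40.1  72.1] jig 49.3 -81.6 Fjig -0.21 -0.3
panel(jig) [array([49.1, -3.6]), array([75.8, 84.1]), np.float64(1.9)]
```

View pics/s5c.png

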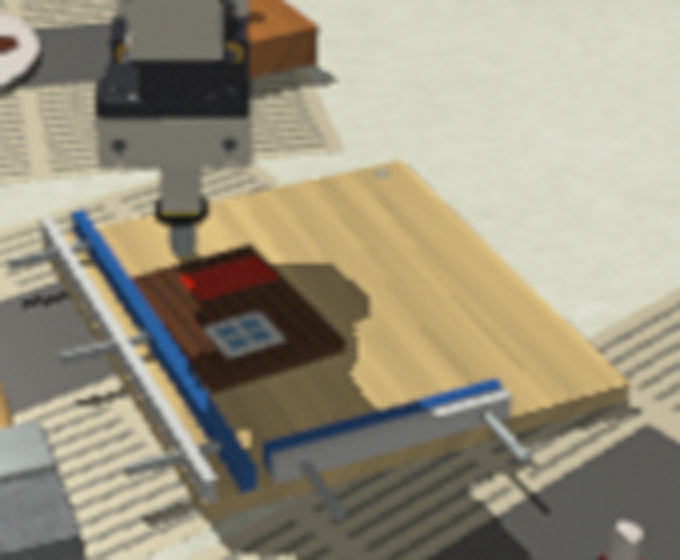

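The panel lies flush along the fence. The nose stands behind the middle of its -y side, at crop (182,250).

{"name": "jog_arm", "arguments": {"deltas": [[[-1, 0.028, 0.3, 0, 0], [-1, 0.028, 0.3, 0, 0], [-1, 0.028, 0.3, 0, 0], [-1, 0.028, 0.3, 0, 0], [-1, 0.028, 0.3, 0, 0], [-1, 0.028, 0.3, 0, 0], [-1, 0.028, 0.3, 0, 0], [-1, 0.028, 0.3, 0, 0]]]}}

```text
time_s: 15.2
tcp_pos: [0.6312, -0.0161, 0.0715]
eef_rot: [180.0, 0.0, -27.3]
contact_force: [-0.3, -1.5, -0.1]
gripper_width: 0.0219
gripper_force: 60.0
```

{"name": "jog_arm", "arguments": {"deltas": [[[-1, 0.028, 0.3, 0, 0], [-1, 0.028, 0.3, 0, 0], [-1, 0.028, 0.3, 0, 0], [-1, 0.028, 0.3, 0, 0], [-1, 0.028, 0.3, 0, 0], [-1, 0.028, 0.3, 0, 0], [-1, 0.028, 0.3, 0, 0], [-1, 0, 0, 0, 0]]]}}

```text
time_s: 16.2
tcp_pos: [0.6335, 0.0052, 0.0716]
eef_rot: [-180.0, -0.0, -27.2]
contact_force: [0.6, -0.5, -0.6]
gripper_width: 0.0217
gripper_force: 60.0
```

```bash
python3 -c "
from h import *
im=meas(4);panel(im)"
```

```text
t 16.4 F [ 0.08 -0.13 -0.44] sd [0.31 0.65 0.35] M [-0.019 -0.018 -0.006] P [633.6   5.   71.7] jig 49.5 -36.3 Fjig 0.09 -0.12
panel(jig) [array([54.2,  5.7]), array([83.3, 52. ]), np.float64(20.1)]
```

{"name": "jog_arm", "arguments": {"deltas": [[[-1, 0.028, 0.3, 0, 0], [-1, 0.028, 0.3, 0, 0], [-1, 0.028, 0.3, 0, 0], [-1, 0.028, 0.3, 0, 0], [-1, 0.028, 0.3, 0, 0], [-1, 0, 0, 0, 0]]]}}

```text
time_s: 17.15
tcp_pos: [0.6347, 0.0202, 0.0715]
eef_rot: [-180.0, 0.0, -27.2]
contact_force: [-0.4, 0.2, -1.0]
gripper_width: 0.0217
gripper_force: 60.0
```

```bash
python3 -c "
from h import *
im=meas(4)
cv2.imwrite('pics/s6c.png',cv2.convertScaleAbs(cv2.resize(im[190:280,220:370],None,fx=5,fy=5,interpolation=cv2.INTER_CUBIC),alpha=1.5))"
```

```text
t 17.35 F [-0.13  0.01 -0.63] sd [0.42 0.4  0.22] M [-0.004  0.011 -0.003] P [634.7  20.   71.5] jig 49.3 -21.3 Fjig -0.13 -0.0
```

View pics/s6c.png

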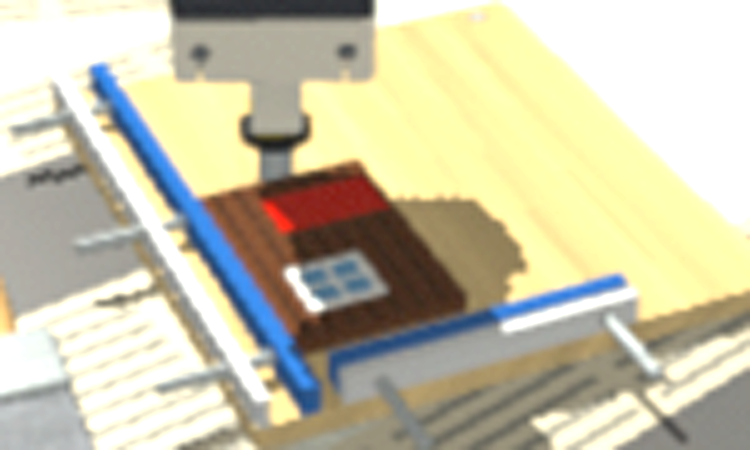

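The panel is still along the fence. Its +y edge, at crop (305,345)–(465,300), is now a few mm from the stop. I'll go slowly.

{"name": "jog_arm", "arguments": {"deltas": [[[-1, 0.009, 0.1, 0, 0], [-1, 0.009, 0.1, 0, 0], [-1, 0.009, 0.1, 0, 0], [-1, 0.009, 0.1, 0, 0], [-1, 0, 0, 0, 0]]]}}

```text
time_s: 17.98
tcp_pos: [0.6351, 0.0239, 0.0715]
eef_rot: [-180.0, -0.0, -27.3]
contact_force: [-0.2, -0.2, -0.5]
gripper_width: 0.0217
gripper_force: 60.0
```

{"name": "jog_arm", "arguments": {"deltas": [[[-1, 0.009, 0.1, 0, 0], [-1, 0.009, 0.1, 0, 0], [-1, 0, 0, 0, 0]]]}}

```text
time_s: 18.35
tcp_pos: [0.6352, 0.0259, 0.0716]
eef_rot: [-180.0, -0.0, -27.3]
contact_force: [-1.2, -0.7, -0.5]
gripper_width: 0.0218
gripper_force: 60.0
```

{"name": "jog_arm", "arguments": {"deltas": [[[-1, 0.009, 0.1, 0, 0], [-1, 0.009, 0.1, 0, 0], [-1, 0, 0, 0, 0]]]}}

```text
time_s: 18.73
tcp_pos: [0.6354, 0.0279, 0.0716]
eef_rot: [-180.0, 0.0, -27.3]
contact_force: [0.1, 0.8, -0.1]
gripper_width: 0.0219
gripper_force: 60.0
```

{"name": "jog_arm", "arguments": {"deltas": [[[-1, 0.009, 0.1, 0, 0], [-1, 0, 0, 0, 0]]]}}

```text
time_s: 18.98
tcp_pos: [0.6355, 0.0289, 0.0715]
eef_rot: [180.0, 0.0, -27.3]
contact_force: [-0.3, -0.5, -0.5]
gripper_width: 0.0215
gripper_force: 60.0
```

{"name": "jog_arm", "arguments": {"deltas": [[[-1, 0.009, 0.1, 0, 0], [-1, 0, 0, 0, 0]]]}}

```text
time_s: 19.23
tcp_pos: [0.6356, 0.0299, 0.0715]
eef_rot: [180.0, 0.0, -27.3]
contact_force: [-1.8, 0.1, -0.9]
gripper_width: 0.0218
gripper_force: 60.0
```

```bash
python3 -c "
from h import *
meas(4)"
```

```text
t 19.43 F [-0.25 -0.62 -1.31] sd [0.41 0.48 0.19] M [-0.135  0.123  0.016] P [635.6  29.9  71.6] jig 49.3 -11.4 Fjig -0.19 -0.63
```

{"name": "jog_arm", "arguments": {"deltas": [[[-1, 0.009, 0.1, 0, 0], [-1, 0.009, 0.1, 0, 0], [-1, 0, 0, 0, 0]]]}}

```text
time_s: 19.8
tcp_pos: [0.6358, 0.0319, 0.0716]
eef_rot: [-180.0, 0.0, -27.3]
contact_force: [-0.9, 0.1, -1.3]
gripper_width: 0.0218
gripper_force: 60.0
```

{"name": "jog_arm", "arguments": {"deltas": [[[-1, 0.009, 0.1, 0, 0], [-1, 0, 0, 0, 0]]]}}

```text
time_s: 20.05
tcp_pos: [0.6359, 0.0329, 0.0716]
eef_rot: [-180.0, 0.0, -27.3]
contact_force: [-0.8, 0.6, -0.6]
gripper_width: 0.022
gripper_force: 60.0
```

{"name": "jog_arm", "arguments": {"deltas": [[[-1, 0.009, 0.1, 0, 0], [-1, 0, 0, 0, 0]]]}}

```text
time_s: 20.3
tcp_pos: [0.6359, 0.0339, 0.0716]
eef_rot: [180.0, 0.0, -27.3]
contact_force: [-0.4, -0.8, -0.6]
gripper_width: 0.0221
gripper_force: 60.0
```

{"name": "jog_arm", "arguments": {"deltas": [[[-1, 0.009, 0.1, 0, 0], [-1, 0, 0, 0, 0]]]}}

```text
time_s: 20.55
tcp_pos: [0.6361, 0.0349, 0.0716]
eef_rot: [-180.0, -0.0, -27.3]
contact_force: [-1.5, 0.6, -0.7]
gripper_width: 0.0216
gripper_force: 60.0
```

```bash
python3 -c "
from h import *
im=meas(4)
cv2.imwrite('pics/s7c.png',cv2.convertScaleAbs(cv2.resize(im[190:280,220:370],None,fx=5,fy=5,interpolation=cv2.INTER_CUBIC),alpha=1.5))"
```

```text
t 20.75 F [-0.22 -0.32 -0.63] sd [0.28 0.1  0.4 ] M [-0.179  0.163  0.009] P [636.   34.9  71.6] jig 49.3 -6.4 Fjig -0.19 -0.34
```

View pics/s7c.png

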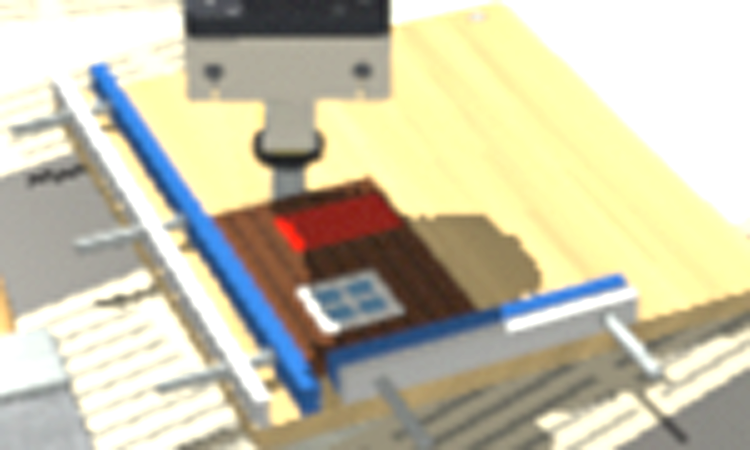

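The panel is along the fence, and its +y edge is just disappearing behind the stop blade at crop (330–480, 300–360). It's almost there.

{"name": "jog_arm", "arguments": {"deltas": [[[-1, 0.009, 0.1, 0, 0], [-1, 0, 0, 0, 0]]]}}

```text
time_s: 21.0
tcp_pos: [0.6361, 0.0359, 0.0716]
eef_rot: [180.0, -0.0, -27.3]
contact_force: [0.0, -1.4, -0.3]
gripper_width: 0.0217
gripper_force: 60.0
```

{"name": "jog_arm", "arguments": {"deltas": [[[-1, 0.009, 0.1, 0, 0], [-1, 0, 0, 0, 0]]]}}

```text
time_s: 21.25
tcp_pos: [0.6362, 0.0369, 0.0716]
eef_rot: [-180.0, 0.0, -27.3]
contact_force: [-0.9, 0.4, -0.4]
gripper_width: 0.0215
gripper_force: 60.0
```

{"name": "jog_arm", "arguments": {"deltas": [[[-1, 0.009, 0.1, 0, 0], [-1, 0, 0, 0, 0]]]}}

```text
time_s: 21.5
tcp_pos: [0.6363, 0.0378, 0.0716]
eef_rot: [180.0, -0.0, -27.3]
contact_force: [-0.4, -1.6, -1.2]
gripper_width: 0.0218
gripper_force: 60.0
```

{"name": "jog_arm", "arguments": {"deltas": [[[-1, 0.009, 0.1, 0, 0], [-1, 0, 0, 0, 0]]]}}

```text
time_s: 21.75
tcp_pos: [0.6363, 0.0381, 0.0716]
eef_rot: [179.9, -0.0, -27.3]
contact_force: [0.6, -5.3, -0.7]
gripper_width: 0.0217
gripper_force: 60.0
```

```bash
python3 -c "
from h import *
meas(4)"
```

```text
t 21.95 F [-0.5  -4.7  -0.15] sd [0.33 0.36 0.29] M [-2.142 -0.031 -0.016] P [636.2  38.1  71.6] jig 49.2 -3.2 Fjig -0.08 -4.73
```

{"name": "jog_arm", "arguments": {"deltas": [[[-1, 0, 0, 0, 0], [-1, 0, 0, 0, 0], [-1, -0.02, -0.2, 0, 0], [-1, -0.1, -0.8, 0, 0], [-1, -0.1, -1.5, 0, 0], [-1, 0, 0, 3, 0], [-1, 0, 0, 4, 0], [-1, 0, 0, 3.8, 0]]]}}

```text
time_s: 22.95
tcp_pos: [0.6341, 0.0129, 0.1808]
eef_rot: [-180.0, 0.0, -27.3]
contact_force: [1.7, -0.3, 0.0]
gripper_width: 0.0217
gripper_force: 60.0
```

{"name": "jog_arm", "arguments": {"deltas": [[[-1, -2.2, -3.5, 0, 0], [-1, -2.2, -3.5, 0, 0], [-1, -2.2, -3.5, 0, 0], [-1, -2.2, -3.5, 0, 0], [-1, -2.2, -3.5, 0, 0], [-1, -2.2, -3.5, 0, 0], [-1, -2.2, -3.5, 0, 0], [-1, -2.0, -4.0, 0, 0]]]}}

```text
time_s: 23.95
tcp_pos: [0.4589, -0.2726, 0.1799]
eef_rot: [-180.0, -0.0, -27.3]
contact_force: [-0.1, 0.0, -0.3]
gripper_width: 0.0216
gripper_force: 60.0
```

```bash
python3 - <<'E'
from h import *
im=meas(4); t=r.capture("top")
cv2.imwrite('pics/s8.png',im);cv2.imwrite('pics/t8.png',t)
a=cv2.resize(im[195:275,225:365],(770,440)[:2],interpolation=cv2.INTER_CUBIC)
panel(im)
b=cv2.resize(t[175:290,195:330],None,fx=4,fy=4,interpolation=cv2.INTER_CUBIC)
c=cv2.resize(im[195:275,245:315],(245,280),interpolation=cv2.INTER_CUBIC)
o=np.zeros((460,790,3),np.uint8);o[:,:540]=b;o[:280,545:]=c
cv2.imwrite('pics/c8.png',cv2.convertScaleAbs(o,alpha=1.5))
E
```

```text
t 24.15 F [ 0.25 -0.44 -1.03] sd [1.08 1.51 0.49] M [-0.116  0.069 -0.009] P [ 458.2 -273.8  179.7] jig -100.4 -329.6 Fjig 0.29 -0.42
panel(jig) [array([49.4, 62.2]), array([71.7, 94.1]), np.float64(0.6)]
```

View pics/c8.png

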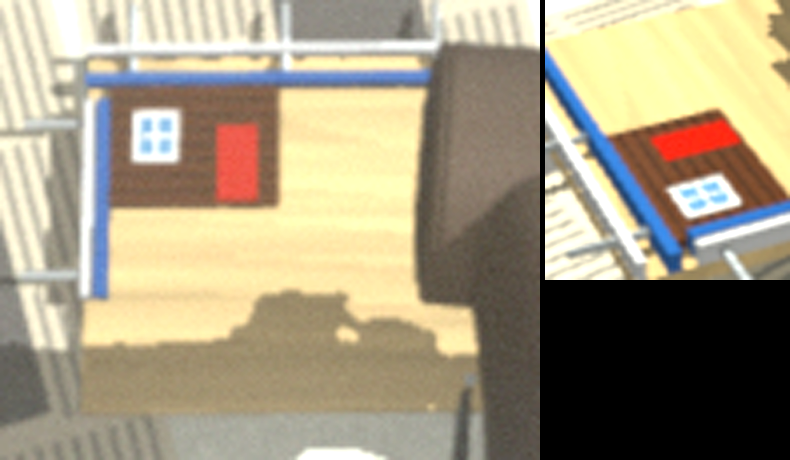

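The picture shows the panel square in the corner, flush along the fence and the stop. I'll check it numerically and line up over the stand.

```bash
python3 - <<'E'
from h import *
t=cv2.imread("pics/t8.png"); g=cv2.GaussianBlur(cv2.cvtColor(t,cv2.COLOR_BGR2HSV)[...,2],(0,0),.7).astype(float)
bl=t[...,0].astype(float)-t[...,2]
def cross(a,lv,rise):  # sub-pixel level crossing
    for i in range(len(a)-1):
        if (a[i]-lv)*(a[i+1]-lv)<=0 and (a[i+1]>a[i])==rise: return i+(lv-a[i])/(a[i+1]-a[i])
A=[];B=[];C=[];D=[]
for u in range(228,262,2):
    A.append((u,218+cross(g[218:236,u],105,True)))
    B.append((u,193+cross(bl[193:203,u],0,False)))
for v in range(200,224,2):
    C.append((256+cross(g[v,256:275],105,True) if g[v,258]<105 else np.nan,v)); D.append((218+cross(bl[v,218:228],0,False),v))
for n,L,z in(("panel -x",A,.02),("fence",B,.026),("panel -y",C,.02),("stop",D,.026)):
    P=np.array([tojig(onz("top",*p,z)) for p in L if np.isfinite(p[0])],np.float32)
    k=cv2.fitLine(P,cv2.DIST_HUBER,0,.01,.01).ravel(); print(n,np.median(P,0).round(1),"dir",k[:2].round(4))
s=r.get_state();print(s["tcp_pos"])
E
```

```text
Traceback (most recent call last):
TypeError: unsupported operand type(s) for +: 'int' and 'NoneType'
```

{"name": "jog_arm", "arguments": {"deltas": [[[-1, 0, 0, -3, 0], [-1, 0, 0, -3, 0], [-1, 0, 0, 0, 0], [-1, 0, 0, 0, 0], [-1, 0, 0, 0, 0]]]}}

```text
time_s: 24.82
tcp_pos: [0.4612, -0.2712, 0.1209]
eef_rot: [-180.0, -0.1, -27.2]
contact_force: [0.6, -0.1, -0.1]
gripper_width: 0.0217
gripper_force: 60.0
```

```bash
python3 - <<'E'
from h import *
t=cv2.imread("pics/t8.png"); g=cv2.GaussianBlur(cv2.cvtColor(t,cv2.COLOR_BGR2HSV)[...,2],(0,0),.7).astype(float)
bl=t[...,0].astype(float)-t[...,2]
def cross(a,lv,rise):
    for i in range(len(a)-1):
        if (a[i]-lv)*(a[i+1]-lv)<=0 and (a[i+1]>a[i])==rise: return i+(lv-a[i])/(a[i+1]-a[i])
    return np.nan
A=[(u,222+cross(g[222:236,u],105,True)) for u in range(228,262,2)]
B=[(u,194+cross(bl[194:203,u],0,False)) for u in range(228,300,4)]
C=[(261+cross(g[v,261:275],105,True),v) for v in range(200,224,2)]
D=[(218+cross(bl[v,218:230],0,False),v) for v in range(204,246,3)]
for n,L,z in(("panel -x",A,.02),("fence",B,.026),("panel -y",C,.02),("stop",D,.026)):
    P=np.array([tojig(onz("top",*p,z)) for p in L if np.isfinite(sum(p))],np.float32)
    k=cv2.fitLine(P,cv2.DIST_HUBER,0,.01,.01).ravel(); print(n,len(P),np.median(P,0).round(1),"dir",k[:2].round(4))
s=r.get_state();print(s["tcp_pos"])
E
```

```text
panel -x 12 [13.8 69.2] dir [ 0.0129 -0.9999]
fence 18 [91.9 10.2] dir [ 0.0061 -1.    ]
panel -y 12 [53.1  6.4] dir [1.e+00 1.e-04]
stop 14 [ 18.6 112.3] dir [ 1.     -0.0025]
[ 0.46118552 -0.2711989   0.12088727]
```

{"name": "jog_arm", "arguments": {"deltas": [[[-1, -0.16, -0.09, -1, 0], [-1, 0, 0, -1, 0], [-1, 0, 0, 0, 0], [-1, 0, 0, 0, 0]]]}}

```text
time_s: 25.32
tcp_pos: [0.4586, -0.2722, 0.0995]
eef_rot: [180.0, 0.0, -27.3]
contact_force: [0.2, -0.4, -0.5]
gripper_width: 0.0219
gripper_force: 60.0
```

{"name": "jog_arm", "arguments": {"deltas": [[[-1, 0.07, 0.0, -0.5, 0], [-1, 0, 0, -0.5, 0], [-1, 0, 0, -0.4, 0], [-1, 0, 0, 0, 0]]]}}

```text
time_s: 25.82
tcp_pos: [0.459, -0.272, 0.0851]
eef_rot: [180.0, 0.0, -27.3]
contact_force: [-0.1, 0.0, -0.9]
gripper_width: 0.0215
gripper_force: 60.0
```

```bash
python3 -c "
from h import *
meas(4)"
```

```text
t 26.02 F [ 0.2  -0.12 -0.98] sd [0.22 0.35 0.33] M [0.028 0.004 0.013] P [ 459.3 -272.1   85.6] jig -99.4 -327.8 Fjig 0.21 -0.1
```

Free at the rim, so I continue down.

{"name": "jog_arm", "arguments": {"deltas": [[[-1, 0, 0, -0.3, 0], [-1, 0, 0, -0.3, 0], [-1, 0, 0, -0.2, 0], [-1, 0, 0, 0, 0]]]}}

```text
time_s: 26.52
tcp_pos: [0.4591, -0.272, 0.0773]
eef_rot: [180.0, 0.0, -27.3]
contact_force: [0.0, 0.0, -0.2]
gripper_width: 0.0216
gripper_force: 60.0
```

{"name": "jog_arm", "arguments": {"deltas": [[[-1, 0, 0, -0.3, 0], [-1, 0, 0, -0.3, 0], [-1, 0, 0, -0.2, 0], [-1, 0, 0, 0, 0]]]}}

```text
time_s: 27.02
tcp_pos: [0.4592, -0.272, 0.0693]
eef_rot: [180.0, 0.0, -27.3]
contact_force: [0.6, -0.1, -0.2]
gripper_width: 0.0219
gripper_force: 60.0
```

{"name": "jog_arm", "arguments": {"deltas": [[[-1, 0, 0, -0.25, 0], [-1, 0, 0, -0.2, 0], [-1, 0, 0, -0.05, 0], [-1, 0, 0, 0, 0], [-1, 0, 0, 0, 0]]]}}

```text
time_s: 27.65
tcp_pos: [0.4593, -0.2721, 0.0646]
eef_rot: [-180.0, -0.0, -27.3]
contact_force: [-0.3, -1.2, -0.4]
gripper_width: 0.0219
gripper_force: 60.0
```

{"name": "jog_arm", "arguments": {"deltas": [[[-1, 0, 0, -0.1, 0], [-1, 0, 0, 0, 0], [-1, 0, 0, 0, 0]]]}}

```text
time_s: 28.02
tcp_pos: [0.4593, -0.2721, 0.0636]
eef_rot: [-180.0, -0.0, -27.3]
contact_force: [-0.7, -0.4, -0.2]
gripper_width: 0.0215
gripper_force: 60.0
```

{"name": "jog_arm", "arguments": {"deltas": [[[-1, 0, 0, -0.05, 0], [-0.3, 0, 0, 0, 0], [-0.3, 0, 0, 0, 0], [0.3, 0, 0, 0, 0], [1, 0, 0, 0, 0], [1, 0, 0, 0, 0], [1, 0, 0, 0, 0], [1, 0, 0, 0, 0]]]}}

```text
time_s: 29.02
tcp_pos: [0.4593, -0.2721, 0.063]
eef_rot: [-180.0, -0.0, -27.3]
contact_force: [0.2, 0.8, 1.2]
gripper_width: 0.075
gripper_force: 0.0
```

{"name": "jog_arm", "arguments": {"deltas": [[[1, 0, 0, 1, 0], [1, 0, 0, 2, 0], [1, 0, 0, 4, 0], [1, 0, 0, 5, 0], [1, 0, 0, 5, 0], [1, 3, 5, 0, 0], [1, 3, 5, 0, 0], [1, 3, 5, 0, 0]]]}}

```text
time_s: 30.02
tcp_pos: [0.5499, -0.1207, 0.2344]
eef_rot: [-180.0, -0.1, -27.3]
contact_force: [1.4, -1.0, -1.2]
gripper_width: 0.0878
gripper_force: 0.0
```

{"name": "jog_arm", "arguments": {"deltas": [[[1, -2, 5, 0, 0], [1, -2, 5, 0, 0], [1, -1, 5, 0, 0], [1, -1, 5, 0, 0], [1, 0, 5, 0, 0], [1, 0, 5, 0, 0], [1, 0, 5, 0, 0], [1, 0, 5, 0, 0]]]}}

```text
time_s: 31.02
tcp_pos: [0.489, 0.2796, 0.2341]
eef_rot: [-179.9, -0.0, -27.2]
contact_force: [0.2, 0.1, 0.2]
gripper_width: 0.0876
gripper_force: 0.0
```

```bash
python3 - <<'E'
from h import *
s=r.get_state();print(s["time_s"],s["tcp_pos"],s["gripper_width"])
t=r.capture("top");cv2.imwrite("pics/t9.png",t)
hsv=cv2.cvtColor(t,cv2.COLOR_BGR2HSV);H,S,V=[hsv[...,i].astype(int) for i in range(3)]
def rect(m,z,n):
    cs=cv2.findContours(m.astype(np.uint8),cv2.RETR_EXTERNAL,cv2.CHAIN_APPROX_NONE)[0]; cn=max(cs,key=cv2.contourArea)
    P=np.array([onz("top",*p[0],z)[:2] for p in cn],np.float32)*1000; print(n,[np.round(x,1) for x in cv2.minAreaRect(P)])
roi=np.zeros(V.shape,bool);roi[245:295,370:425]=1
rect(roi&(H>20)&(H<35)&(S>150)&(V>90),.086,"handle"); rect(roi&(H<19)&(S>90),.03,"stand")
sc=r.capture("scene");h=cv2.cvtColor(sc,cv2.COLOR_BGR2HSV)
m=cv2.inRange(h,(20,150,90),(35,255,255));m[:125]=0;m[180:]=0;m[:,:262]=0;m[:,305:]=0
ys,xs=np.nonzero(m);print(xs.min(),xs.max(),ys.min(),ys.max(),[xs[ys==y].mean() for y in range(ys.min(),ys.max(),4)])
panel(sc);panel(cv2.imread("pics/s8.png"))
E
```

```text
31.025 [0.48902126 0.27955262 0.23409535] 0.08762331536665426
handle [array([ 460.2, -272.4]), array([22.3, 22.4]), np.float64(60.3)]
stand [array([ 459.5, -273.5]), array([70.7, 68.9]), np.float64(89.7)]
279 286 135 154 [np.float64(283.0), np.float64(283.0), np.float64(283.0), np.float64(283.0), np.float64(282.5)]
panel(jig) [array([49.4, 61.9]), array([72.2, 93.9]), np.float64(0.3)]
panel(jig) [array([49.4, 62.2]), array([71.7, 94.1]), np.float64(0.6)]
```

Same pixels as at the start: the stick is seated and upright, and the panel is unmoved and square. Handing in.

```bash
python3 -c "
from plant import r
print(r.close_job())"
```

```text
the job is handed in; nothing more can be done
None
```

I pressed the panel home at about 5 N against the fence and the stop, where it sits square in the corner. The stick is back upright and fully down in its stand, released, and the job was handed in at about 31 s; no verdict came back.

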